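# Latch the ink chamber shut

### The arm

A 6-joint arm with a two-finger parallel gripper is mounted at the origin on the work surface. World frame = base frame: x ahead of the robot, y to its left, z up, the work surface at z = 0. Lengths are in m, angles in rad, forces in N, time in s.
With the tool pointing down it reaches from about 0.3 to 0.85 m from the base axis. Payload 4.2 kg.
Tool frame: the origin (TCP) lies at the very end of the fingers, on their centre line; the grasp point (between the pads) lies tcp_to_grasp behind it (tcp_to_grasp is the distance from the TCP to the grasp point, in m); z points along the fingers, y is the direction in which the jaws open and shut (so a half turn about z gives the same grasp; the last joint's range is limited). The gripper opens to 91 mm and grips with 3 to 60 N. Pads are 32 mm wide; open, the fingers measure 118 mm over their backs; the gripper's body (76 mm by 178 mm) begins 60 mm behind the grasp point.
Start: joints at [1.31, 0.32, 1.565, -0, 1.257, -0.02], TCP at [0.137, 0.558, 0.214] pointing down, gripper open.
Joint ranges: [-3.11, 3.11], [-0.84, 2.01], [0.21, 2.61], [-1.34, 4.49], [0.05, 2.63], [-2.56, 2.56]. Speed limits (rad/s): [2.57, 2.57, 3.14, 3.14, 3.14, 3.14].

### API

Orientations are given as a unit quaternion [x, y, z, w].
In Python, from cell import * gives the robot as it stands.
- The arm moves only by the tool carry_out, never from a script. Its argument "targets" is a list of rows, each a list of 3 entries, a list of its own where there are three numbers: the shift along the tool's x, y, z in mm, then the turn about the tool's z in degrees, then the closure in counts, from 0 (fully open) to 255 (shut). In form: [[[tx, ty, tz], roll, claw], ...]. A call has 1 to 5 rows; each row is the pose to reach, as a shift and turn from the pose measured when the call began, along the tool's axes at that moment; what a row does not reach only later rows make up. A row lasts 1/12 s, in which the tool goes at most 41.7 mm and 7.16 degrees, less where a joint would pass 70% of its speed; a pose out of reach is approached as far as the arm can. A call with a gripper value outside its range is refused whole. The fingers move at their own pace and stop on an object; "squeeze" is the grip in N (left out, the last holds). Time passes only in rows, so rows that repeat a pose let the fingers close. It gives the time, the measured TCP pose, the force and the opening at its end, in the units of the state.
- get_state(): the state, without advancing time (a new reading comes with each control period).
- get_image(name): name is "side" or "top"; returns the picture (400x640x3 uint8, red, green, blue); there is no depth.
- camera_model(name): a dict with "mtx" (3x3 intrinsics, pixels), "distortion" ([k1, k2, p1, p2, k3] as OpenCV has them; the pictures are not rectified), "extrinsics" (4x4, takes a point from world to camera coordinates). Camera axes: x right, y up, looking along -z (the intrinsics and any distortion apply to the point x, -y, -z); pixel columns grow to the right and rows downward; lengths in m; the calibration is good to about 2 mm. A picture is of the moment at which its call begins. camera_model takes no time and is no camera call.
- sign_off(): hands the job in, once; it reports no verdict.
The state is a dict: "t": time; "q": joint angles; "dq": joint speeds; "effort": joint torques, N m; "position": TCP position; "eef_rot": TCP orientation; "force": force on the tool from outside, world axes, zero at the start; "torque": the same for the moment, N m; "gripper_width": opening from 0.0 (shut) to 1.0 (fully open).
Only numpy, scipy, OpenCV 4.12 (cv2) and the standard library are available. Lean on these libraries where they do the work, as an engineer would, in place of code of your own. Each camera call takes 0.05 s, during which the arm holds its last target. There are 200 camera calls.

### The job

Close the ink chamber: swing its blue front half up against the rubber seal, hook the loop of the draw latch over and under the nose of the keeper, then push the red lever over past its toggle point until it lies fully down and the front half is drawn home. Work gently, by feel: never push on the chamber or its latch with more than about 15 newtons, and leave everything else on the table where it is.

Things in the scene. Friction and masses are not known exactly. Their poses are not given: they have to be found in the camera images.
- chamber: Ink chamber fixed on the table, 220 mm wide (y), 100 high: aluminium rear block, blue front half hinged to it. Origin on the table under the seam between the halves, mid-width; local +x points from the seam to the rear block (away from the robot at yaw 0), z up. Rear block: 4 to 134 mm behind the seam, flat top 100 mm up. The latch lies across the seam on top, on the plane y = 0. Yaw within 0.35.
- front_half (a joint): Hinge of the blue front half (50 mm thick), along y, 12 mm before the seam and 12 mm up; 0 = fully home, positive = its top leans out to local -x; starts at 0.18 to 0.34. Stiff: stays where left (about 5 N at the top edge moves it). At about 0.05 it meets the springy seal, too strong to press home by hand; only the latch draws it to 0.
- front_edge (a point): Middle of the upper outer edge of the front half, 51.5 mm before the seam and 100 mm up when shut. The outer face below it is plain.
- latch_lever (a joint): Hinge of the latch lever, along y; 0 = lying flat, pointing to local +x (closed, at its stop); grows as the tip rises; stop at 2.3. A light spring (0.13 N m/rad) returns it to about 0.95 if nothing holds it. With the loop hooked it rests at 1.3 to 1.45 and needs about 5 to 8 N on the red grip to come down; below about 0.35 it is past its toggle point and snaps down and stays.
- lever_pivot (a point): Axis of the lever, on the middle plane, 28 mm behind the seam and 120 mm above the table.
- lever_grip (a point): On the face of the red lever grip to push on (upper face when lying flat), 68 mm from the pivot and 9 mm off the line through it. The grip is 30 mm wide, 11 mm thick, and runs from 44 to 94 mm from the pivot; the stem is 24 mm wide.
- latch_loop (a joint): Hinge of the wire loop on the lever, on a pin 20 mm from the lever axis that turns with the lever (at lever 0 it lies 18.8 mm to local +x and 6.9 mm below the axis). Loop elevation above level, pointing to local -x, = this value minus the lever value. Friction holds it where it is left, and carries it up with a returning lever; starts at 1.0 to 1.4 rad elevation.
- loop_bar (a point): Middle of the loop's cross bar (6 mm round steel, 56 mm wide), 78.6 mm from the pin. With the lever at rest a lowered bar lands on the keeper's ramp; pushed down and out to local -x (4 to 10 N) it slides down, pulling the lever up; at lever 1.9 it is clear of the lip and can be pushed on to the floor; eased back while held down, it is drawn in under the lip.
- loop_tab (a point): Middle of the upper face (5 mm above the bar's centre line) of the flat yellow tab on the cross bar, for pushing the loop: 40 mm wide, 5 thick, from 3 to 33 mm beyond the bar (this point: 18 mm), ending in a 4 mm thick lip, 10 high, leaning back over the tab, to push outwards on. Upper face = the one that looks back to the lever when the loop stands up.
- keeper_seat (a point): Nominal seat of the bar's centre in the 26 mm wide steel hook (keeper) on the front half; 32 mm before the seam, 121.5 mm up when shut. The hook sits in a slot up to 6.5 mm higher or lower: feel for it. About its true seat: floor 7.5 mm below, 12 mm out (local -x); nose 4 mm above, its lip 5 mm out hanging to 0.5 mm above; on it a 45 degree ramp rising to +x, to 22 mm up.
- ink_jar: Small blue jar, 36 mm across, 42 high, standing on top of the rear block beside the latch; origin at its underside. Leave alone.
- jug: White plastic bottle, 76 mm across, 170 high, at one side; origin at its underside. Leave alone.
- core: Cardboard core ring, 84 mm across, 50 high; origin at its underside. Leave alone.
- ink_tin: Steel ink tin, 84 mm across, 100 high; origin at its underside. Leave alone.
- tape_roll: Yellow tape roll, 90 mm across, 30 high; origin at its underside. Leave alone.
- spanner: Steel spanner 170 mm long, lying in front of the chamber; origin at its underside. Leave alone.
- anilox_sleeve: Copper roller 40 mm across, 120 long, lying behind the chamber. Leave alone.

How it is judged:
On the way, in this order (a step that is already met when the one before it is completed fails the run):
1. the front half is swung up to the seal (value of joint front_half below 0.075 rad), for 0.2 s.
2. the loop's bar sits in the keeper, behind the lip of its nose, and stays there by itself with the lever still up (x of loop_bar in the frame of keeper_seat between -0.004 and 0.004 m and z of loop_bar in the frame of keeper_seat between -0.0125 and 0.009 m and value of joint latch_lever above 1.2 rad and contact force between the fingers and chamber below 0.5 N), for 0.2 s.
At the end, for the whole second after the job is handed in: The lever lies down (joint under 0.12 rad), the loop's bar sits in the keeper (within 4 mm along x, 12.5 mm below to 9 mm above the nominal seat, since the hook may be set high or low) and the front half is drawn home (joint between -0.015 and 0.02 rad) (x of loop_bar in the frame of keeper_seat between -0.004 and 0.004 m and z of loop_bar in the frame of keeper_seat between -0.0125 and 0.009 m and value of joint latch_lever below 0.12 rad and value of joint front_half between -0.015 and 0.02 rad); the robot touches nothing.
It fails at once if the chamber or its latch was pushed with more than 30 N (contact force between any of the fingers, the arm and chamber above 30 N).
It fails at once if a thing that was to be left alone was moved by more than 30 mm (distance of any of ink_jar, jug, core, ink_tin, tape_roll, spanner, anilox_sleeve from where it was at the start of the episode above 0.03 m).
It also fails if it takes over 72 s, if anything falls off the work surface, if the arm or the gripper's body presses on something with over 40 N, if the wrist force passes 120 N, or if a joint passes its speed limit or range.

## Working session

There is one attempt and no reset: what is moved stays moved. The work goes in short steps, Python scripts to look and compute and a tool call to move; the robot and the scene stay as the last step left them, time stands still between calls to the robot, and variables do not carry over. Pictures are saved under pics/ and viewed, about 8 in all and at most 12, crops included, and the job is handed in when it is done.

Besides the shell and the picture viewer there is one more tool, called after "Request:" as name([rows], argument=value, ...), one row to a line, values as JSON. carry_out: Moves the arm, as the interface text tells. Its arguments: {"type":"object","properties":{"targets":{"type":"array"},"squeeze":{"type":"number"}},"required":["targets"]}

```bash
mkdir -p pics; ls
python3 - <<'E'
from cell import *
import cv2
print(get_state())
for n in("side","top"):
    im=get_image(n); cv2.imwrite(f"pics/{n}0.png",im[:,:,::-1]); m=camera_model(n); print(n,m)
E
```

```text
pics
{'t': 0.0, 'q': array([ 1.31000055e+00,  3.20304897e-01,  1.56570140e+00, -3.05148537e-05,
        1.25736657e+00, -1.99883480e-02]), 'dq': array([ 9.07262611e-04, -2.44858507e-03,  3.66015452e-05,  6.08056839e-04,
        2.71771703e-03, -3.19548778e-04]), 'effort': array([ 6.91601745e-04, -4.12472177e+01, -2.31967521e+01,  7.29077635e-02,
        4.57148720e-02, -1.41799742e-04]), 'position': array([0.13700104, 0.55791702, 0.21310412]), 'eef_rot': array([ 1.20108277e-01,  9.92760399e-01, -8.83381465e-04, -1.10186931e-04]), 'force': array([-1.3021481 ,  0.44793513,  0.21497917]), 'torque': array([ 0.05356095,  0.00782353, -0.01351656]), 'gripper_width': 1.0035538051645183}
side {'mtx': array([[368.45579257,   0.        , 323.75486294],
       [  0.        , 368.45579257, 202.68721442],
       [  0.        ,   0.        ,   1.        ]]), 'distortion': array([0.01101925, 0.        , 0.        , 0.        , 0.        ]), 'extrinsics': array([[-0.94420443, -0.32895723,  0.01628312,  0.54798789],
       [ 0.25646032, -0.70329775,  0.66302367, -0.22572841],
       [-0.20665455,  0.63020585,  0.74842132, -1.10338685],
       [ 0.        ,  0.        ,  0.        ,  1.        ]])}
top {'mtx': array([[449.2678804 ,   0.        , 314.68301122],
       [  0.        , 449.2678804 , 200.97389739],
       [  0.        ,   0.        ,   1.        ]]), 'distortion': array([-0.07382425,  0.        ,  0.        ,  0.        ,  0.        ]), 'extrinsics': array([[-8.81281017e-03, -9.99960154e-01, -1.42280649e-03,
        -8.42532771e-04],
       [ 9.97259294e-01, -8.89351542e-03,  7.34493365e-02,
        -5.69680175e-01],
       [-7.34590636e-02, -7.71611938e-04,  9.97297935e-01,
        -1.47976899e+00],
       [ 0.00000000e+00,  0.00000000e+00,  0.00000000e+00,
         1.00000000e+00]])}
```

View pics/side0.png

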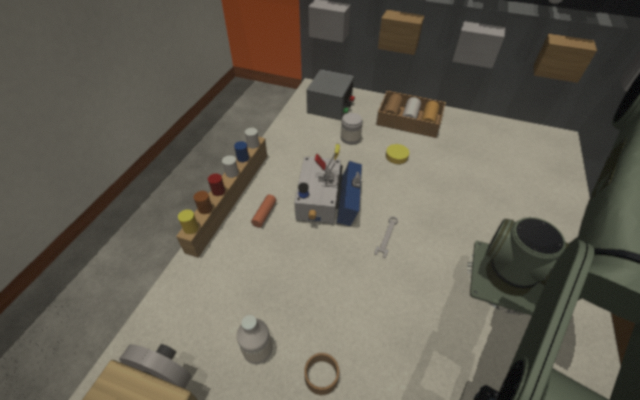

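View pics/top0.png

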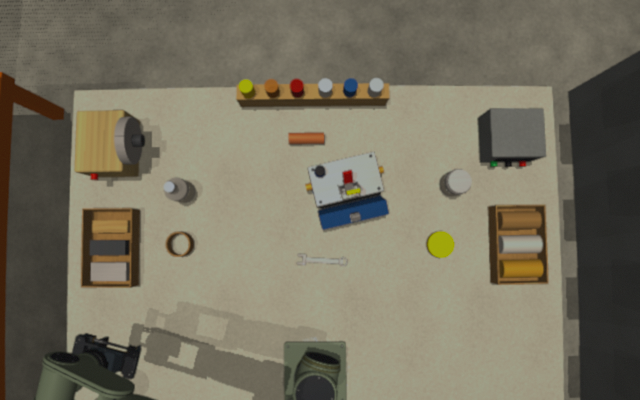

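The side view shows the chamber near (330,190); the top view shows it near (347,188), with yaw about +0.2. I'll zoom in and write helpers.

```bash
cat > h.py <<'E'
from cell import *
import cv2, numpy as np
from scipy.spatial.transform import Rotation as R
def ray(n,uv):
    m=camera_model(n);E=m["extrinsics"];p=cv2.undistortPoints(np.array([[uv]],float),m["mtx"],m["distortion"])[0,0]
    d=E[:3,:3].T@np.array([p[0],-p[1],-1]);return -E[:3,:3].T@E[:3,3],d
def onz(n,uv,z):
    c,d=ray(n,uv);return c+d*(z-c[2])/d[2]
def two(a,b):
    c1,d1=ray("side",a);c2,d2=ray("top",b);A=np.c_[d1,-d2];s=np.linalg.lstsq(A,c2-c1,rcond=None)[0]
    p,q=c1+s[0]*d1,c2+s[1]*d2;return (p+q)/2,np.linalg.norm(p-q)
def proj(n,P):
    m=camera_model(n);E=m["extrinsics"];c=np.atleast_2d(P)@E[:3,:3].T+E[:3,3];c=c*[1,-1,-1]
    return cv2.projectPoints(c,np.zeros(3),np.zeros(3),m["mtx"],m["distortion"])[0][:,0]
def crop(n,box,k,im=None):
    im=get_image(n) if im is None else im;x,y,w,h=box
    return cv2.resize(im[y:y+h,x:x+w],None,fx=k,fy=k,interpolation=cv2.INTER_CUBIC)
E
python3 - <<'E'
from h import *
t=cv2.imread("pics/top0.png");s=cv2.imread("pics/side0.png")
cv2.imwrite("pics/c0.png",np.hstack([crop("top",(300,145,95,90),4,t),crop("side",(285,135,95,90),4,s)]))
def masks(im):
    h=cv2.cvtColor(im,cv2.COLOR_BGR2HSV);H,S,V=cv2.split(h)
    return dict(blue=(abs(H.astype(int)-112)<14)&(S>110)&(V>40),red=((H<6)|(H>174))&(S>130)&(V>60),yel=(abs(H.astype(int)-29)<6)&(S>120)&(V>60))
for n,im,(x,y,w,h) in(("top",t,(300,145,95,90)),("side",s,(285,135,95,90))):
    for k,m in masks(im).items():
        mm=np.zeros_like(m);mm[y:y+h,x:x+w]=m[y:y+h,x:x+w]
        for c in cv2.findContours(mm.astype(np.uint8),0,2)[0]:
            if cv2.contourArea(c)>4: print(n,k,cv2.contourArea(c),cv2.boxPoints(cv2.minAreaRect(c)).round(1).tolist())
E
```

```text
top blue 1084.5 [[318.0, 210.1999969482422], [383.5, 194.60000610351562], [388.0, 213.1999969482422], [322.3999938964844, 228.89999389648438]]
top red 80.5 [[342.70001220703125, 171.5], [351.0, 170.60000610351562], [352.29998779296875, 182.3000030517578], [344.0, 183.1999969482422]]
top yel 50.0 [[345.5, 190.3000030517578], [358.8999938964844, 187.60000610351562], [359.79998779296875, 192.1999969482422], [346.3999938964844, 194.89999389648438]]
side blue 9.0 [[300.0, 194.0], [305.0, 194.0], [305.0, 196.0], [300.0, 196.0]]
side blue 347.0 [[344.29998779296875, 208.1999969482422], [348.20001220703125, 163.5], [360.8999938964844, 164.60000610351562], [357.0, 209.3000030517578]]
side red 40.5 [[314.0, 158.0], [317.0, 155.0], [326.5, 164.5], [323.5, 167.5]]
side yel 14.0 [[336.0, 145.0], [338.0, 145.0], [338.0, 153.0], [336.0, 153.0]]
```

View pics/c0.png

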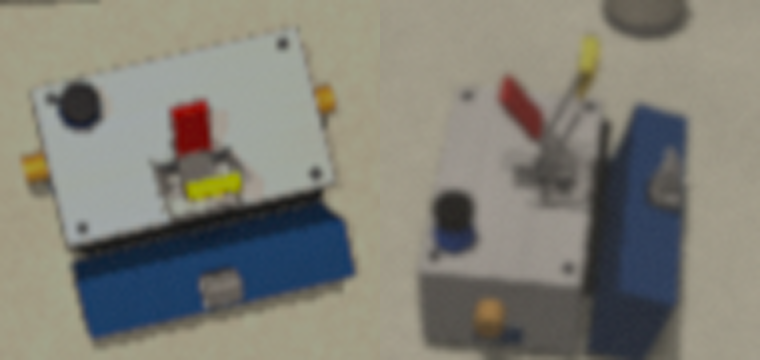

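Crop: rear block top corners (top camera) at about (308.5,167.5),(374,152),(383,191),(318,207); keeper near (355,217); yellow tab (352,191); red grip (347,177).

Run:
```python
from h import *
t=cv2.imread("pics/top0.png");s=cv2.imread("pics/side0.png")
H,S,V=cv2.split(cv2.cvtColor(t,cv2.COLOR_BGR2HSV))
lab=cv2.cvtColor(t,cv2.COLOR_BGR2LAB).astype(int)
print(t[160,330],t[240,300],t[180,325])
m=((lab[:,:,2]<133)&(V>110)).astype(np.uint8);m[:145]=0;m[235:]=0;m[:,:300]=0;m[:,395:]=0
m=cv2.morphologyEx(m,cv2.MORPH_CLOSE,np.ones((9,9)))
c=max(cv2.findContours(m,0,2)[0],key=cv2.contourArea);b=cv2.boxPoints(cv2.minAreaRect(c));print(cv2.contourArea(c),b)
P=np.array([onz("top",q,.1) for q in b]);print(P.round(4));
d=np.diff(np.r_[P,P[:1]],axis=0);print(np.linalg.norm(d,axis=1),np.arctan2(d[:,1],d[:,0]))
c=P.mean(0)
e=max((d[i] for i in range(4)),key=np.linalg.norm); yaw=np.arctan2(e[1],e[0])
yaw=(yaw-np.pi/2+np.pi/2)%np.pi-np.pi/2
print("yaw",yaw)
O=c[:2]-.069*np.array([np.cos(yaw),np.sin(yaw)]);print("O",O)
# spanner & jar
```

```text
[130 153 160] [132 155 161] [164 166 160]
2152.5 [[306.90167 167.08197]
 [374.17706 151.25247]
 [383.3836  190.38034]
 [316.10822 206.20984]]
[[ 0.6722  0.0179  0.1   ]
 [ 0.7215 -0.1975  0.1   ]
 [ 0.5956 -0.2243  0.1   ]
 [ 0.5472 -0.0103  0.1   ]]
[0.22094432 0.12870902 0.21941846 0.12816182] [-1.34591    -2.93180174  1.79325254  0.22163776]
yaw 0.22488632329467073
O [ 0.56686178 -0.11896098]
```

```bash
cat >> h.py <<'E'
YAW=.222;O=np.array([.5669,-.1190,0])
RL=R.from_euler("z",YAW)
def W(p): return RL.apply(np.array(p)/1000)+O      # local mm -> world m
def L(P): return RL.inv().apply(np.array(P)-O)*1000
def rep():
    s=get_state();r=R.from_quat(s["eef_rot"]);x=r.as_matrix()
    print("t%.2f"%s["t"],"loc",L(s["position"]).round(1),"F",RL.inv().apply(s["force"]).round(1),"T",RL.inv().apply(s["torque"]).round(2),"toolx",RL.inv().apply(x[:,0]).round(3),"z",x[:,2].round(3),"w%.2f"%s["gripper_width"]);return s,r
def go(p,r0=None):
    s,r=rep();print("to",p,"-> tool mm",(r.inv().apply(W(p)-s["position"])*1000).round(1))
E
python3 - <<'E'
from h import *
from scipy.optimize import brentq
try: print(tcp_to_grasp)
except Exception as e: print(e)
go([-120,0,250])
# front half: outer edge from top blue lower line, at local y=0
a,b=np.array([322.4,228.9]),np.array([388,213.2])
def fe(t):return np.array([-12-39.5*np.cos(t)-88*np.sin(t),12+88*np.cos(t)-39.5*np.sin(t)])
def f(t):
    p=fe(t);P=proj("top",[W([p[0],-110,p[1]]),W([p[0],110,p[1]])]); m=P.mean(0)
    d=(b-a)/np.linalg.norm(b-a);n=np.array([-d[1],d[0]]);return (m-a)@n
t=brentq(f,0,.6);p=fe(t);print("front",t,p,proj("top",[W([p[0],-110,p[1]]),W([p[0],110,p[1]])]).tolist())
for n,ps in (("tab",((337,149),(352.6,191.2))),("red",((320.3,161.3),(347.5,177.4)))):
    P,e=two(*ps);print(n,L(P).round(1),"gap",e)
for z,q,n in((142,(320,171),"jar"),(170,(176,187),"jug"),(30,(441,244),"tape"),(100,(458,180),"tin")): print(n,L(onz("top",q,z/1000)).round(0))
print("spanner",[L(onz("top",q,.003)).round(0) for q in((300,258),(346,262))])
E
```

```text
0.0188
t0.10 loc [-270.3  755.   213.2] F [-0.   0.5 -0.4] T [-0.04 -0.04  0.01] toolx [-0.895  0.446  0.   ] z [-0.    -0.002 -1.   ] w1.00
to [-120, 0, 250] -> tool mm [-471.5 -608.6  -35.8]
front 0.21243513321713325 [-69.16605584  89.69357798] [[388.7267788150048, 213.12799214540664], [321.5432881736834, 229.00310462711997]]
tab [ 15.    1.2 239.3] gap 0.001274799006131493
red [ 64.2   0.5 182.7] gap 0.0037987564608207474
jar [105.  74. 142.]
jug [155. 512. 170.]
tape [-208. -265.   30.]
tin [ -18. -351.  100.]
spanner [array([-147.,  201.,    3.]), array([-195.,   54.,    3.])]
```

Request:
carry_out([
  [[-24, -32, -3], 7, 255],
  [[-49, -63, -6], 14, 255],
  [[-73, -95, -9], 21, 255],
  [[-98, -126, -12], 28, 255],
  [[-122, -158, -15], 35, 255],
], squeeze=10)

```text
t: 0.52
position: [0.2181, 0.3736, 0.2281]
eef_rot: [0.415, 0.91, -0.001, 0.0]
force: [0.8, -0.4, -0.4]
gripper_width: 0.664
```

```bash
python3 -c "
from h import *
go([-120,0,250]);print(get_state()['q'])"
```

```text
t0.52 loc [-231.8  557.3  228.1] F [ 0.7 -0.5 -0.4] T [-0.07 -0.04 -0.02] toolx [-0.472  0.881 -0.001] z [-0.001 -0.002 -1.   ] w0.66
to [-120, 0, 250] -> tool mm [-544.1 -164.7  -20.8]
[ 1.01646114e+00  8.44613903e-02  1.83518098e+00 -8.27744223e-04
  1.22424950e+00  3.02776143e-01]
```

Request:
carry_out([
  [[-38, -12, -2], 7, 255],
  [[-76, -23, -4], 14, 255],
  [[-114, -35, -6], 21, 255],
  [[-152, -46, -8], 28, 255],
  [[-190, -58, -10], 35, 255],
])

```text
t: 0.93
position: [0.2987, 0.1902, 0.2385]
eef_rot: [0.672, 0.741, -0.001, 0.001]
force: [1.4, 0.0, 1.0]
gripper_width: 0.299
```

```bash
python3 -c "
from h import *
go([-120,0,250])"
```

```text
t0.93 loc [-193.5  360.7  238.5] F [ 1.4 -0.3  1. ] T [-0.09  0.02 -0.02] toolx [ 0.124  0.992 -0.002] z [-0.    -0.002 -1.   ] w0.30
to [-120, 0, 250] -> tool mm [-348.8  117.6  -10.8]
```

Request:
carry_out([
  [[-37, 12, -1], 7, 255],
  [[-74, 25, -2], 14, 255],
  [[-111, 37, -4], 21, 255],
  [[-149, 50, -5], 28, 255],
  [[-186, 62, -6], 35, 255],
])

```text
t: 1.35
position: [0.3787, 0.0091, 0.245]
eef_rot: [0.865, 0.502, -0.001, 0.001]
force: [0.5, -0.3, -0.0]
gripper_width: 0.005
```

```bash
python3 -c "
from h import *
go([-120,0,250])"
```

```text
t1.35 loc [-155.4  166.4  245. ] F [ 0.4 -0.4 -0. ] T [-0.06  0.08  0.02] toolx [ 0.675  0.737 -0.002] z [ 0.    -0.002 -1.   ] w0.01
to [-120, 0, 250] -> tool mm [-98.8 138.5  -4.7]
```

Request:
carry_out([
  [[-20, 28, 0], 7, 255],
  [[-40, 55, 0], 14, 255],
  [[-60, 83, 0], 21, 255],
  [[-80, 111, 0], 28, 255],
  [[-99, 138, 0], 35, 255],
])

```text
t: 1.77
position: [0.4495, -0.1472, 0.245]
eef_rot: [0.977, 0.215, -0.0, 0.001]
force: [1.4, 0.7, 0.2]
gripper_width: 0.006
```

```bash
python3 -c "
from h import *
go([-120,0,88])"
```

```text
t1.77 loc [-120.7   -1.7  245. ] F [1.5 0.4 0.2] T [-0.04  0.23 -0.04] toolx [ 0.978  0.21  -0.001] z [-0.    -0.002 -1.   ] w0.01
to [-120, 0, 88] -> tool mm [  1.3  -1.7 156.9]
```

Request:
carry_out([
  [[1, -2, 38], 6, 255],
  [[1, -2, 78], 12, 255],
  [[1, -2, 118], 12.1, 255],
  [[1, -2, 150], 12.1, 255],
  [[1, -2, 163], 12.1, 255],
])

```text
t: 2.18
position: [0.446, -0.1443, 0.0775]
eef_rot: [0.994, 0.111, -0.004, -0.001]
force: [-1.0, -0.5, 0.2]
gripper_width: 0.007
```

```bash
python3 -c "
from h import *
go([-86,0,82])"
```

```text
t2.18 loc [-123.5    2.    77.5] F [-1.1 -0.3  0.2] T [-0.03  0.22 -0.02] toolx [ 1.    -0.    -0.008] z [-0.009  0.001 -1.   ] w0.01
to [-86, 0, 82] -> tool mm [37.5  2.  -4.9]
```

Request:
carry_out([
  [[10, 2, -5], 0, 255],
  [[20, 2, -5], 0, 255],
  [[29, 2, -5], 0, 255],
  [[33, 2, -5], 0, 255],
  [[36, 2, -5], 0, 255],
])

```text
t: 2.6
position: [0.4808, -0.1393, 0.0835]
eef_rot: [0.994, 0.112, -0.006, 0.0]
force: [-11.5, -7.4, 9.5]
gripper_width: 0.007
```

```bash
python3 -c "
from h import *
rep()"
```

```text
t2.60 loc [-88.4  -0.8  83.5] F [-12.9  -4.7   9.5] T [-0.91  2.39 -0.11] toolx [ 1.     0.003 -0.013] z [-0.012 -0.002 -1.   ] w0.01
```

Request:
carry_out([
  [[0, 0, 0], 0, 255],
  [[0, 0, 0], 0, 255],
])

```text
t: 2.77
position: [0.4805, -0.1395, 0.0843]
eef_rot: [0.994, 0.113, -0.007, 0.001]
force: [-4.4, -3.0, 1.3]
gripper_width: 0.008
```

```bash
python3 -c "
from h import *
rep()
a=crop('top',(310,150,90,90),4);b=crop('side',(285,135,95,90),4)
cv2.imwrite('pics/c1.png',np.hstack([a,b])[:,:,::-1])"
```

```text
t2.77 loc [-88.8  -1.   84.3] F [-5.  -2.   1.3] T [-0.28  0.97 -0.03] toolx [ 1.     0.004 -0.014] z [-0.013 -0.003 -1.   ] w0.01
```

View pics/c1.png

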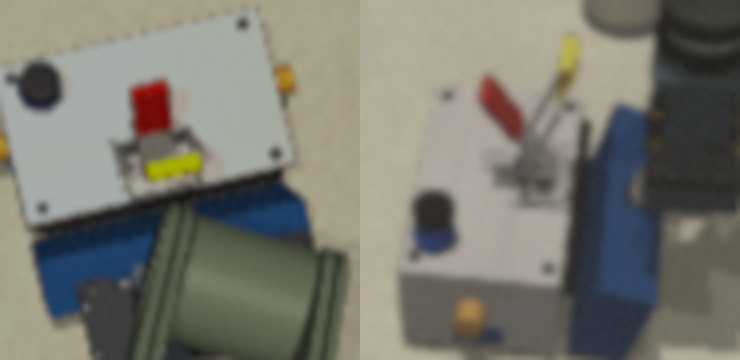

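The gripper is against the blue front half (side crop, contact around (650,180)), with about 5 N of hinge resistance. The loop and lever are untouched.

Request:
carry_out([
  [[1.5, -1, 2], 0, 255],
  [[3, -1, 2], 0, 255],
  [[4.5, -1, 2], 0, 255],
  [[6, -1, 2], 0, 255],
  [[7.5, -1, 2], 0, 255],
])

```text
t: 3.28
position: [0.4816, -0.1384, 0.0831]
eef_rot: [0.993, 0.114, -0.013, 0.001]
force: [-20.3, -10.4, 20.9]
gripper_width: 0.005
```

```bash
python3 -c "
from h import *
rep()"
```

```text
t3.28 loc [-87.5  -0.2  83.1] F [-22.1  -5.6  20.9] T [-0.94  4.21  0.  ] toolx [ 1.     0.006 -0.026] z [-0.026 -0.006 -1.   ] w0.01
```

Request:
carry_out([
  [[-1, 0, -2], 0, 255],
  [[-5, 0, -3], 0, 255],
  [[-12, 0, 0], 0, 255],
  [[-15, 0, 7], 0, 255],
  [[-15, 0, 14], 0, 255],
])

```text
t: 3.7
position: [0.4663, -0.1418, 0.069]
eef_rot: [0.993, 0.114, -0.013, 0.001]
force: [-0.0, -0.2, -0.7]
gripper_width: 0.005
```

```bash
python3 -c "
from h import *
rep()"
```

```text
t3.70 loc [-1.032e+02 -1.000e-01  6.900e+01] F [-0.1 -0.2 -0.7] T [-0.05  0.19 -0.01] toolx [ 1.     0.006 -0.025] z [-0.025 -0.006 -1.   ] w0.01
```

Request:
carry_out([
  [[4, 0, 0], 0, 255],
  [[8, 0, 0], 0, 255],
  [[11, 0, 0], 0, 255],
  [[13, 0, 0], 0, 255],
  [[15, 0, 0], 0, 255],
])

```text
t: 4.12
position: [0.4804, -0.1386, 0.0686]
eef_rot: [0.993, 0.114, -0.014, 0.002]
force: [-5.6, -3.6, 3.4]
gripper_width: 0.004
```

```bash
python3 -c "
from h import *
rep()"
```

```text
t4.12 loc [-88.7  -0.1  68.6] F [-6.3 -2.3  3.4] T [-0.4   1.22 -0.08] toolx [ 1.     0.007 -0.028] z [-0.027 -0.006 -1.   ] w0.00
```

Request:
carry_out([
  [[1, 0, 0], 0, 255],
  [[2, 0, 0], 0, 255],
  [[3, 0, 0], 0, 255],
  [[4, 0, 0], 0, 255],
])

```text
t: 4.45
position: [0.4805, -0.1386, 0.0686]
eef_rot: [0.993, 0.115, -0.018, 0.002]
force: [-11.5, -6.4, 9.4]
gripper_width: 0.003
```

```bash
python3 -c "
from h import *
rep()"
```

```text
t4.45 loc [-88.5  -0.1  68.6] F [-12.7  -3.7   9.4] T [-0.63  2.29 -0.06] toolx [ 0.999  0.008 -0.036] z [-0.036 -0.008 -0.999] w0.00
```

Run:
```python
from h import *
s,r=rep();m=r.as_matrix();p=s["position"]
im=get_image("side")[:,:,::-1].copy();cv2.imwrite("pics/side2.png",im)
x,y,w,h=320,100,120,120;k=6
c=crop("side",(x,y,w,h),k,im)
def dot(P,col):
    u=proj("side",P)[0];cv2.circle(c,tuple(int(v) for v in ((u+.5-[x,y])*k)),3,col,-1)
dot(p,(0,0,255))
for dx in(-16,16):
  for dy in(-13.5,13.5):
    for dz in(0,-79): dot(p+m@np.array([dx,dy,dz])/1000,(0,255,255) if dx<0 else (0,255,0))
for t,col in((.21,(255,0,255)),(.34,(255,255,0))):
  for yy in(-110,0,110): dot(W([-12-39.5*np.cos(t)-88*np.sin(t),yy,12+88*np.cos(t)-39.5*np.sin(t)]),col)
cv2.imwrite("pics/c2.png",c)
```

```text
t4.45 loc [-88.5  -0.1  68.6] F [-12.7  -3.7   9.4] T [-0.63  2.29 -0.06] toolx [ 0.999  0.008 -0.036] z [-0.036 -0.008 -0.999] w0.00
```

View pics/c2.png

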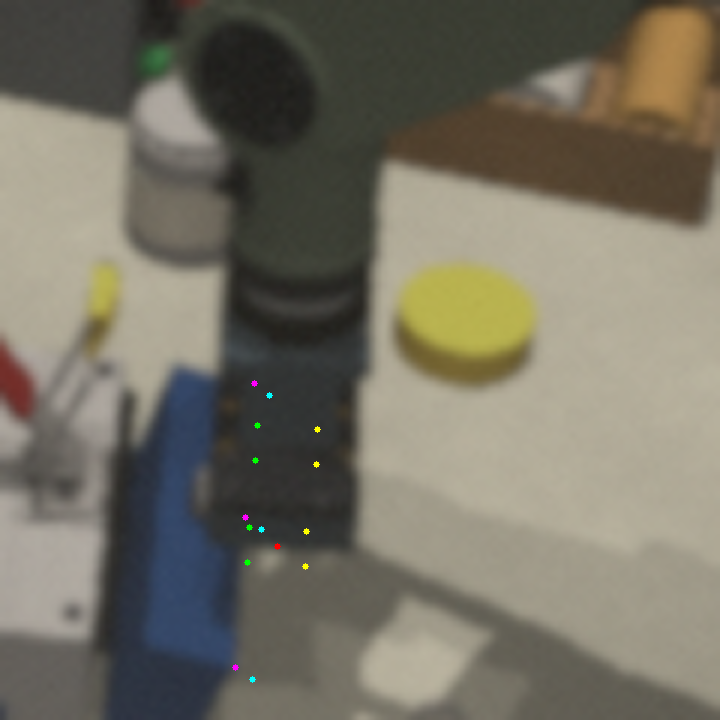

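The push jams because the face must rise as it swings, so friction locks a level push. I'll push along the arc, forward and up together.

Request:
carry_out([
  [[0.5, 0, -2], 0, 255],
  [[2, 0, -4], 0, 255],
  [[3.5, 0, -5.5], 0, 255],
  [[5, 0, -7], 0, 255],
  [[6, 0, -8], 0, 255],
])

```text
t: 4.92
position: [0.486, -0.137, 0.076]
eef_rot: [0.993, 0.115, -0.019, 0.002]
force: [-3.6, -2.2, -1.9]
gripper_width: 0.004
```

```bash
python3 -c "
from h import *
rep()"
```

```text
t4.92 loc [-82.9   0.2  76. ] F [-4.  -1.4 -1.9] T [-0.28  0.93 -0.02] toolx [ 0.999  0.009 -0.039] z [-0.038 -0.008 -0.999] w0.00
```

Request:
carry_out([
  [[2, 0, -1.5], 0, 255],
  [[4, 0, -3], 0, 255],
  [[5.5, 0, -4.5], 0, 255],
  [[7, 0, -6], 0, 255],
])

```text
t: 5.25
position: [0.493, -0.1351, 0.0817]
eef_rot: [0.993, 0.115, -0.02, 0.001]
force: [-3.6, -2.1, -3.3]
gripper_width: 0.006
```

```bash
python3 -c "
from h import *
rep()"
```

```text
t5.25 loc [-75.6   0.5  81.7] F [-3.9 -1.3 -3.3] T [-0.09  0.85 -0.03] toolx [ 0.999  0.009 -0.039] z [-0.038 -0.007 -0.999] w0.01
```

Request:
carry_out([
  [[1, 0, -0.7], 0, 255],
  [[2, 0, -1.4], 0, 255],
  [[3, 0, -2.1], 0, 255],
  [[4, 0, -2.8], 0, 255],
])

```text
t: 5.58
position: [0.4958, -0.1342, 0.0839]
eef_rot: [0.993, 0.115, -0.021, 0.001]
force: [-6.8, -2.7, -5.0]
gripper_width: 0.002
```

```bash
python3 -c "
from h import *
rep()"
```

```text
t5.58 loc [-72.7   0.8  83.9] F [-7.2 -1.2 -5. ] T [-0.35  1.48 -0.05] toolx [ 0.999  0.009 -0.042] z [-0.042 -0.008 -0.999] w0.00
```

Force is rising, so it's near the seal. A little more.

Request:
carry_out([
  [[1, 0, -0.5], 0, 255],
  [[2, 0, -1], 0, 255],
  [[2.5, 0, -1.5], 0, 255],
  [[3, 0, -1.5], 0, 255],
])

```text
t: 5.92
position: [0.4958, -0.1339, 0.0843]
eef_rot: [0.993, 0.116, -0.025, 0.001]
force: [-8.3, -5.8, -3.6]
gripper_width: 0.001
```

```bash
python3 -c "
from h import *
rep()"
```

```text
t5.92 loc [-72.7   1.1  84.3] F [-9.4 -3.9 -3.6] T [-0.57  1.98 -0.04] toolx [ 0.999  0.01  -0.049] z [-0.049 -0.008 -0.999] w0.00
```

Request:
carry_out([
  [[-5, 0, 0], 0, 255],
  [[-30, 1, 0], 0, 200],
  [[-40, 1, -40], 0, 168],
  [[-40, 1, -80], 0, 168],
  [[-40, 1, -120], 0, 168],
])

```text
t: 6.33
position: [0.4637, -0.1428, 0.2085]
eef_rot: [0.993, 0.115, -0.023, 0.001]
force: [1.8, -0.8, 0.8]
gripper_width: 0.264
```

Run:
```python
from h import *
from scipy.optimize import brentq
rep()
ts=cv2.cvtColor(get_image("side"),cv2.COLOR_RGB2BGR)
H,S,V=cv2.split(cv2.cvtColor(ts,cv2.COLOR_BGR2HSV));m=((abs(H.astype(int)-112)<14)&(S>110)&(V>40)).astype(np.uint8)
m[:150]=0;m[230:]=0;m[:,:325]=0;m[:,380:]=0
for im,n in((m,"now"),):
    for v in range(160,222,4):
        u=np.where(im[v])[0]; print(v,(u.min(),u.max()) if len(u) else None,end=" ")
print()
for t in(.03,.05,.075,.21):
    P=[W([-12-39.5*np.cos(t)-88*np.sin(t),yy,12+88*np.cos(t)-39.5*np.sin(t)]) for yy in(-110,-60,60,110)];print(t,proj("side",P).round(1).tolist())
x,y,w,h=300,130,85,100
cv2.imwrite("pics/c3.png",crop("side",(x,y,w,h),6,ts))
```

```text
t6.33 loc [-105.9   -0.5  208.5] F [ 1.5 -1.2  0.8] T [-0.01  0.11 -0.01] toolx [ 0.999  0.009 -0.045] z [-0.045 -0.008 -0.999] w0.26
160 None 164 (np.int64(345), np.int64(354)) 168 (np.int64(343), np.int64(354)) 172 (np.int64(343), np.int64(346)) 176 (np.int64(343), np.int64(345)) 180 (np.int64(342), np.int64(344)) 184 (np.int64(342), np.int64(345)) 188 (np.int64(341), np.int64(354)) 192 (np.int64(341), np.int64(353)) 196 (np.int64(341), np.int64(353)) 200 (np.int64(340), np.int64(353)) 204 (np.int64(340), np.int64(352)) 208 None 212 None 216 None 220 None 
0.03 [[357.9, 161.2], [357.2, 171.0], [355.2, 196.7], [354.3, 208.5]]
0.05 [[358.4, 161.4], [357.6, 171.2], [355.7, 196.9], [354.8, 208.7]]
0.075 [[359.0, 161.7], [358.2, 171.5], [356.3, 197.2], [355.4, 209.0]]
0.21 [[361.9, 163.5], [361.3, 173.3], [359.6, 199.0], [358.8, 210.8]]
```

View pics/c3.png

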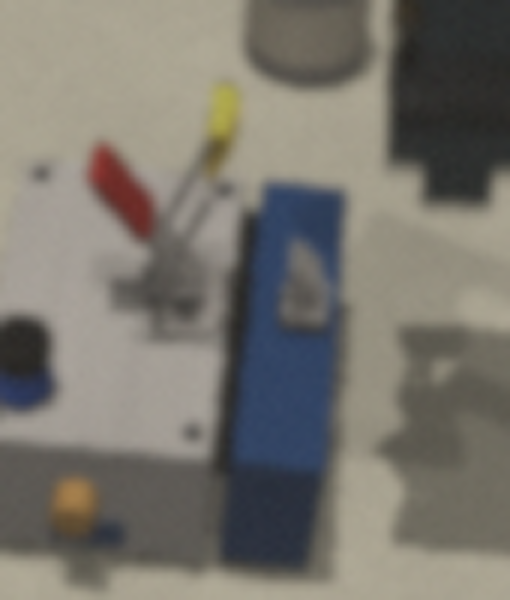

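Front half is now at about 0.05 (top edge column ≈357 at row 164), against the seal. The latch is untouched. Next I go over and behind the loop.

Request:
carry_out([
  [[0, 0, -40], 0, 168],
  [[20, 0, -70], 0, 168],
  [[60, 0, -72], 0, 168],
  [[100, 0, -73], 0, 168],
  [[141, 0, -73], 0, 168],
])

```text
t: 6.8
position: [0.6118, -0.1102, 0.2888]
eef_rot: [0.993, 0.115, -0.01, 0.005]
force: [0.4, -1.4, 0.4]
gripper_width: 0.335
```

```bash
python3 -c "
from h import *
go([46,0,215])"
```

```text
t6.80 loc [ 45.8  -1.3 288.8] F [ 0.1 -1.5  0.4] T [-0.05  0.08  0.01] toolx [ 1.     0.009 -0.021] z [-0.019 -0.013 -1.   ] w0.34
to [46, 0, 215] -> tool mm [ 1.8 -1.9 73.7]
```

Request:
carry_out([
  [[5, -2, 38], 0, 168],
  [[5, -2, 68], 0, 168],
  [[5, -2, 70], 0, 168],
  [[0, -2, 71], 0, 168],
  [[-5, -2, 71], 0, 168],
])

```text
t: 7.22
position: [0.606, -0.1104, 0.2196]
eef_rot: [0.993, 0.115, -0.008, 0.006]
force: [-0.5, 0.3, 0.3]
gripper_width: 0.343
```

```bash
python3 -c "
from h import *
rep()"
```

```text
t7.22 loc [ 4.000e+01 -2.000e-01  2.196e+02] F [-0.4  0.4  0.3] T [-0.05  0.17 -0.01] toolx [ 1.     0.009 -0.018] z [-0.015 -0.013 -1.   ] w0.34
```

Request:
carry_out([
  [[-12, 0, 0], 0, 168],
  [[-21, 0, 1], 0, 168],
  [[-29, 0, 2], 0, 168],
  [[-37, 0, 7], 0, 168],
  [[-45, 0, 13], 0, 168],
])

```text
t: 7.63
position: [0.5619, -0.1214, 0.2093]
eef_rot: [0.993, 0.115, -0.006, 0.006]
force: [0.3, 0.2, -0.0]
gripper_width: 0.337
```

```bash
python3 -c "
from h import *
rep()"
```

```text
t7.63 loc [ -5.4  -1.3 209.3] F [ 0.3  0.2 -0. ] T [-0.05  0.18  0.02] toolx [ 1.     0.009 -0.014] z [-0.011 -0.014 -1.   ] w0.34
```

Request:
carry_out([
  [[-7, -1, 9], 0, 168],
  [[-14, -1, 18], 0, 168],
  [[-18, -1, 24], 0, 168],
  [[-22, -1, 30], 0, 168],
  [[-25, -1, 35], 0, 168],
])

```text
t: 8.05
position: [0.5367, -0.1269, 0.1749]
eef_rot: [0.993, 0.115, -0.006, 0.006]
force: [-0.7, 0.5, 0.4]
gripper_width: 0.339
```

Run:
```python
from h import *
rep()
cv2.imwrite("pics/c4.png",np.hstack([crop("side",(285,110,95,100),4),crop("top",(310,150,90,100),4)])[:,:,::-1])
```

```text
t8.05 loc [-31.2  -1.  174.9] F [-0.6  0.7  0.4] T [-0.03  0.19  0.  ] toolx [ 1.     0.008 -0.013] z [-0.01  -0.014 -1.   ] w0.34
```

View pics/c4.png

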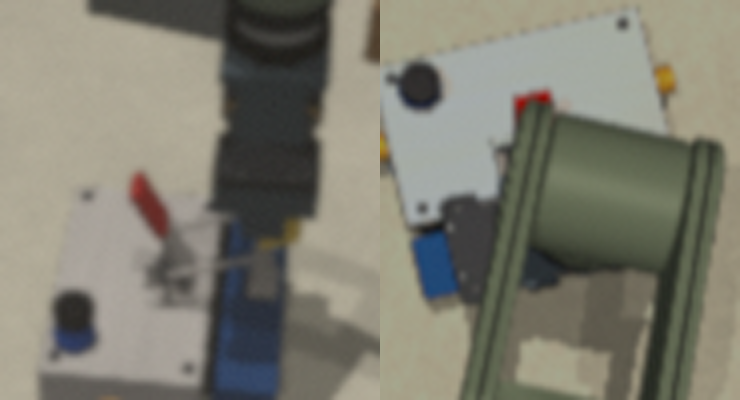

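The loop has come down with the fingers; the yellow tab is just ahead of the finger tips at crop (285,235). I'll keep following it down.

Request:
carry_out([
  [[-2, -1, 6], 0, 168],
  [[-4, -1, 12], 0, 168],
  [[-5.5, -1, 17], 0, 168],
  [[-6.5, -1, 21], 0, 168],
  [[-7, -1, 24], 0, 168],
])

```text
t: 8.57
position: [0.5283, -0.1277, 0.1507]
eef_rot: [0.993, 0.115, -0.007, 0.006]
force: [-4.3, 1.0, 15.0]
gripper_width: 0.342
```

```bash
python3 -c "
from h import *
rep()"
```

```text
t8.57 loc [-3.960e+01  1.000e-01  1.507e+02] F [-4.   1.9 15. ] T [ 0.36  1.28 -0.06] toolx [ 1.     0.009 -0.016] z [-0.013 -0.013 -1.   ] w0.34
```

Request:
carry_out([
  [[-1, 0, -1], 0, 168],
  [[-2, 0, -0.5], 0, 168],
  [[-3, 0, 0.5], 0, 168],
  [[-4, 0, 1], 0, 168],
])

```text
t: 8.9
position: [0.5253, -0.1285, 0.15]
eef_rot: [0.993, 0.115, -0.006, 0.006]
force: [1.1, 0.4, 2.3]
gripper_width: 0.339
```

```bash
python3 -c "
from h import *
rep()"
```

```text
t8.90 loc [-42.7  -0.2 150. ] F [1.1 0.2 2.3] T [ 0.02 -0.2  -0.  ] toolx [ 1.     0.008 -0.014] z [-0.011 -0.013 -1.   ] w0.34
```

Request:
carry_out([
  [[-1, 0, 0], 0, 168],
  [[-2, 0, 0.5], 0, 168],
  [[-3, 0, 1], 0, 168],
  [[-4, 0, 2], 0, 168],
  [[-5, 0, 3], 0, 168],
])

```text
t: 9.32
position: [0.5207, -0.1298, 0.1472]
eef_rot: [0.993, 0.115, -0.006, 0.006]
force: [3.0, 1.7, 2.5]
gripper_width: 0.341
```

```bash
python3 -c "
from h import *
rep()"
```

```text
t9.32 loc [-47.4  -0.3 147.2] F [3.3 1.  2.5] T [ 0.01 -0.22 -0.03] toolx [ 1.     0.008 -0.013] z [-0.01  -0.013 -1.   ] w0.34
```

Request:
carry_out([
  [[-1, 0, 1], 0, 168],
  [[-2, 0, 2], 0, 168],
  [[-3, 0, 3], 0, 168],
  [[-4, 0, 4], 0, 168],
  [[-5, 0, 5], 0, 168],
])

```text
t: 9.73
position: [0.5164, -0.1309, 0.1425]
eef_rot: [0.993, 0.115, -0.005, 0.006]
force: [3.2, 0.9, 3.7]
gripper_width: 0.343
```

```bash
python3 -c "
from h import *
rep()"
```

```text
t9.73 loc [-51.9  -0.5 142.5] F [3.4 0.2 3.7] T [ 0.12 -0.58 -0.06] toolx [ 1.     0.008 -0.011] z [-0.008 -0.013 -1.   ] w0.34
```

Request:
carry_out([
  [[-1, 0, 1], 0, 168],
  [[-2, 0, 2], 0, 168],
  [[-3, 0, 3], 0, 168],
  [[-4, 0, 4], 0, 168],
  [[-5, 0, 5], 0, 168],
])

```text
t: 10.15
position: [0.5118, -0.1321, 0.1377]
eef_rot: [0.993, 0.115, -0.004, 0.006]
force: [4.0, 2.0, 4.6]
gripper_width: 0.34
```

```bash
python3 -c "
from h import *
rep()"
```

```text
t10.15 loc [-56.6  -0.7 137.7] F [4.3 1.1 4.6] T [ 0.29 -0.77 -0.06] toolx [ 1.     0.008 -0.01 ] z [-0.007 -0.013 -1.   ] w0.34
```

Request:
carry_out([
  [[-1, -1, 1], 0, 168],
  [[-2, -1, 2], 0, 168],
  [[-3, -1, 3], 0, 168],
  [[-4, -1, 4], 0, 168],
  [[-5, -1, 5], 0, 168],
])

```text
t: 10.57
position: [0.5076, -0.1327, 0.1324]
eef_rot: [0.993, 0.115, -0.003, 0.007]
force: [7.5, 0.5, 0.0]
gripper_width: 0.341
```

```bash
python3 -c "
from h import *
rep()"
```

```text
t10.57 loc [-60.8  -0.3 132.4] F [ 7.4 -1.1  0. ] T [-0.22 -1.19 -0.14] toolx [ 1.     0.008 -0.008] z [-0.005 -0.014 -1.   ] w0.34
```

Request:
carry_out([
  [[-1, 0, 1], 0, 168],
  [[-1.5, 0, 2], 0, 168],
  [[-2, 0, 3], 0, 168],
  [[-2, 0, 4.5], 0, 168],
  [[-2, 0, 6], 0, 168],
])

```text
t: 10.98
position: [0.5062, -0.1331, 0.126]
eef_rot: [0.993, 0.115, -0.003, 0.007]
force: [5.4, 1.8, 1.9]
gripper_width: 0.341
```

Run:
```python
from h import *
rep()
cv2.imwrite("pics/c5.png",crop("side",(295,120,85,85),7)[:,:,::-1])
```

```text
t10.98 loc [-62.3  -0.4 126. ] F [5.7 0.6 1.9] T [-0.01 -1.03 -0.06] toolx [ 1.     0.008 -0.007] z [-0.004 -0.014 -1.   ] w0.34
```

View pics/c5.png

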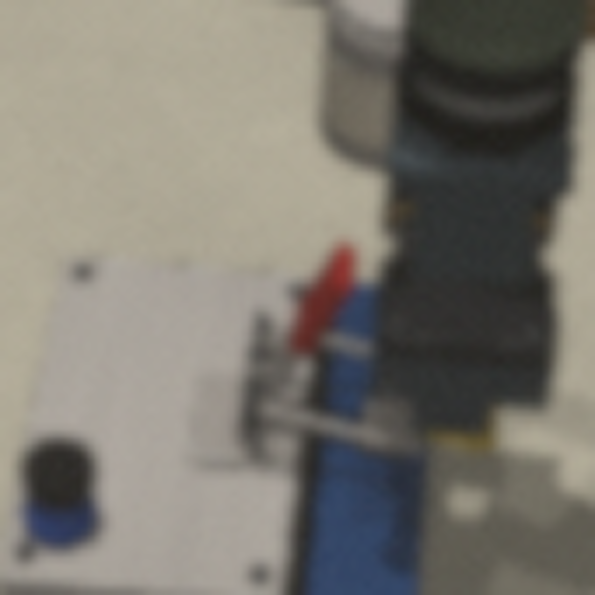

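The lever has risen to roughly 1.9, and the arms run down to the bar, which is outside the keeper with the tab under the fingers (crop (460,437)). Now I feel down for the floor.

Request:
carry_out([
  [[-0.5, 0, 1], 0, 168],
  [[-1, 0, 2], 0, 168],
  [[-1, 0, 3], 0, 168],
  [[-1, 0, 4], 0, 168],
  [[-1, 0, 5], 0, 168],
])

```text
t: 11.45
position: [0.5058, -0.1333, 0.1205]
eef_rot: [0.993, 0.114, -0.002, 0.007]
force: [5.7, 2.6, 6.8]
gripper_width: 0.341
```

```bash
python3 -c "
from h import *
rep()"
```

```text
t11.45 loc [-62.7  -0.5 120.5] F [6.1 1.3 6.8] T [ 0.18 -0.96 -0.05] toolx [ 1.     0.007 -0.005] z [-0.002 -0.013 -1.   ] w0.34
```

Request:
carry_out([
  [[-0.3, 0, 1], 0, 168],
  [[-0.5, 0, 2], 0, 168],
  [[-0.5, 0, 2.5], 0, 168],
])

```text
t: 11.7
position: [0.506, -0.1333, 0.1199]
eef_rot: [0.993, 0.114, -0.001, 0.007]
force: [1.4, 3.0, 18.9]
gripper_width: 0.341
```

```bash
python3 -c "
from h import *
rep()"
```

```text
t11.70 loc [-62.6  -0.6 119.9] F [ 2.   2.7 18.9] T [ 0.6  -0.3  -0.03] toolx [ 1.     0.007 -0.003] z [-0.    -0.013 -1.   ] w0.34
```

Request:
carry_out([
  [[1, 0, 1.2], 0, 168],
  [[2, 0, 1.2], 0, 168],
  [[3, 0, 1.2], 0, 168],
  [[4, 0, 1.2], 0, 168],
])

```text
t: 12.03
position: [0.5065, -0.1331, 0.1199]
eef_rot: [0.993, 0.115, -0.004, 0.007]
force: [-8.0, -1.5, 20.4]
gripper_width: 0.343
```

```bash
python3 -c "
from h import *
rep()"
```

```text
t12.03 loc [-62.   -0.5 119.9] F [-8.1  0.3 20.4] T [0.16 1.44 0.01] toolx [ 1.     0.008 -0.01 ] z [-0.007 -0.015 -1.   ] w0.34
```

Request:
carry_out([
  [[0, 0, -0.5], 0, 168],
  [[0.5, 0, -0.5], 0, 168],
  [[1, 0, -0.5], 0, 168],
])

```text
t: 12.28
position: [0.5063, -0.1331, 0.1204]
eef_rot: [0.993, 0.115, -0.006, 0.007]
force: [-0.6, -0.5, 8.6]
gripper_width: 0.34
```

```bash
python3 -c "
from h import *
rep()"
```

```text
t12.28 loc [-62.2  -0.4 120.4] F [-0.7 -0.3  8.6] T [ 0.05  0.2  -0.09] toolx [ 1.     0.009 -0.013] z [-0.009 -0.015 -1.   ] w0.34
```

Request:
carry_out([
  [[1, 0, 0], 0, 168],
  [[2, 0, 0], 0, 168],
  [[3, 0, 0], 0, 168],
  [[4, 0, 0], 0, 168],
  [[5, 0, 0], 0, 168],
])

```text
t: 12.7
position: [0.5073, -0.1328, 0.1204]
eef_rot: [0.993, 0.116, -0.01, 0.007]
force: [-6.6, -2.5, 14.6]
gripper_width: 0.338
```

```bash
python3 -c "
from h import *
rep()"
```

```text
t12.70 loc [-61.2  -0.3 120.4] F [-7.  -1.  14.6] T [-0.08  1.4  -0.01] toolx [ 1.     0.01  -0.022] z [-0.018 -0.017 -1.   ] w0.34
```

Request:
carry_out([
  [[0, 0, -1], 0, 168],
  [[1, 0, -1], 0, 168],
  [[2, 0, -1], 0, 168],
  [[3, 0, -1], 0, 168],
  [[4, 0, -1], 0, 168],
])

```text
t: 13.12
position: [0.5071, -0.1327, 0.1209]
eef_rot: [0.993, 0.117, -0.015, 0.008]
force: [-4.9, -2.9, 10.8]
gripper_width: 0.339
```

```bash
python3 -c "
from h import *
rep()"
```

```text
t13.12 loc [-61.3  -0.2 120.9] F [-5.4 -1.7 10.8] T [-0.21  1.38  0.09] toolx [ 0.999  0.012 -0.031] z [-0.028 -0.019 -0.999] w0.34
```

Run:
```python
from h import *
s,r=rep();m=r.as_matrix();p=s["position"]
im=get_image("side")[:,:,::-1];x,y,w,h=320,150,50,50;k=12
c=crop("side",(x,y,w,h),k,im)
def dot(P,col):
    u=proj("side",P)[0];cv2.circle(c,tuple(int(v) for v in ((u+.5-[x,y])*k)),3,col,-1)
for dx in(-16,16):
  for dy in(-29,29): dot(p+m@np.array([dx,dy,0])/1000,(0,255,0) if dx>0 else (0,255,255))
t=.05
f=lambda a,b,y:W([-12+(a+12)*np.cos(t)-(b-12)*np.sin(t),y,12+(b-12)*np.cos(t)+(a+12)*np.sin(t)])
for yy in(-13,13): dot(f(-32,121.5,yy),(0,0,255)); dot(f(-44,114,yy),(255,0,255))
for lev in (1.7,1.9,2.1):
    a=lev-.352;pin=np.array([28+20*np.cos(a),120+20*np.sin(a)]);dot(W([pin[0],28,pin[1]]),(255,255,0))
    T=W([28+94*np.cos(lev),0,120+94*np.sin(lev)]);dot(T,(255,255,255))
cv2.imwrite("pics/c6.png",c)
```

```text
t13.12 loc [-61.3  -0.2 120.9] F [-5.4 -1.7 10.8] T [-0.21  1.38  0.09] toolx [ 0.999  0.012 -0.031] z [-0.028 -0.019 -0.999] w0.34
```

View pics/c6.png

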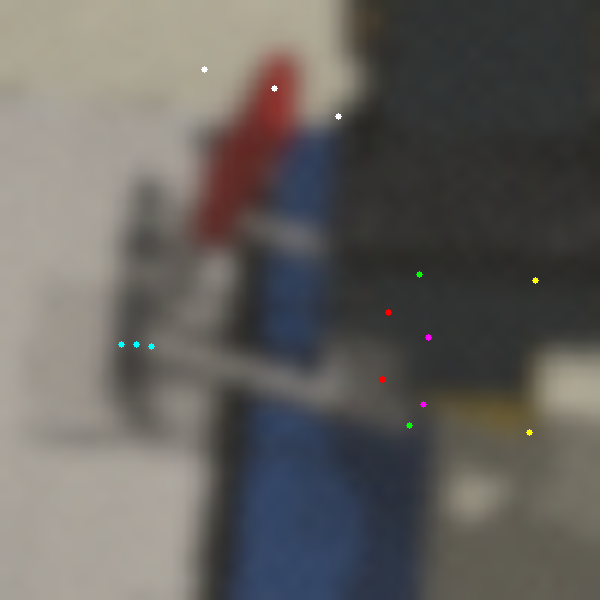

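Request:
carry_out([
  [[-0.5, 0, -1], 0, 160],
  [[-0.5, 0, -1.5], 0, 160],
  [[0, 0, -1.5], 0, 160],
])

```text
t: 13.42
position: [0.506, -0.1331, 0.1218]
eef_rot: [0.993, 0.117, -0.016, 0.008]
force: [0.2, -2.3, 4.3]
gripper_width: 0.369
```

Run:
```python
from h import *
rep()
print("keeper y", L(onz("top",(355.25,216.5),.135)), L(onz("top",(355.25,216.5),.12)))
t=cv2.imread("pics/top0.png");H,S,V=cv2.split(cv2.cvtColor(t,cv2.COLOR_BGR2HSV))
m=((S<90)&(V>60)).astype(np.uint8);m[:211]=0;m[224:]=0;m[:,:340]=0;m[:,372:]=0
c=max(cv2.findContours(m,0,2)[0],key=cv2.contourArea);r=cv2.minAreaRect(c);print(r, L(onz("top",r[0],.135)))
```

```text
t13.42 loc [-62.5  -0.4 121.8] F [-0.4 -2.3  4.3] T [-0.45  0.22  0.09] toolx [ 0.999  0.012 -0.034] z [-0.031 -0.019 -0.999] w0.37
keeper y [-55.89498584   0.83943015 135.        ] [-55.63125665  -0.59296673 120.        ]
((359.5, 217.5), (11.0, 23.0), 90.0) [-61.89414547 -11.19149455 135.        ]
```

Request:
carry_out([
  [[1, 0, -0.3], 0, 160],
  [[2, 0, -0.5], 0, 160],
  [[3, 0, -0.7], 0, 160],
  [[4, 0, -0.7], 0, 160],
])

```text
t: 13.75
position: [0.5093, -0.1322, 0.122]
eef_rot: [0.993, 0.117, -0.017, 0.008]
force: [-0.9, -2.3, 3.7]
gripper_width: 0.373
```

```bash
python3 -c "
from h import *
rep()"
```

```text
t13.75 loc [-59.1  -0.2 122. ] F [-1.4 -2.1  3.7] T [-0.3   0.46  0.06] toolx [ 0.999  0.013 -0.036] z [-0.033 -0.019 -0.999] w0.37
```

Request:
carry_out([
  [[1, 0, 0], 0, 160],
  [[2, 0, 0], 0, 160],
  [[3, 0, 0], 0, 160],
  [[4, 0, 0], 0, 160],
])

```text
t: 14.08
position: [0.5123, -0.131, 0.1216]
eef_rot: [0.993, 0.117, -0.018, 0.007]
force: [-0.2, -1.6, 1.5]
gripper_width: 0.37
```

Run:
```python
from h import *
rep()
cv2.imwrite("pics/c7.png",crop("side",(320,150,50,50),10)[:,:,::-1])
```

```text
t14.08 loc [-55.9   0.3 121.6] F [-0.5 -1.5  1.5] T [-0.16  0.16  0.02] toolx [ 0.999  0.013 -0.038] z [-0.035 -0.019 -0.999] w0.37
```

View pics/c7.png

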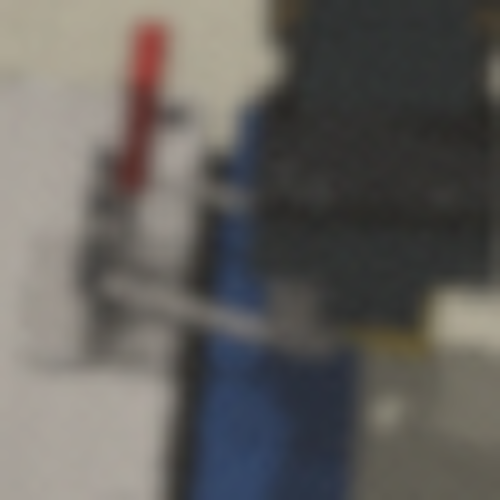

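The lever has fallen back to about 1.5 as the bar was drawn in under the lip (arm end near crop (310,340)). I'll ease a bit further and then unload.

Request:
carry_out([
  [[1, 0, 0], 0, 160],
  [[2, 0, 0], 0, 160],
  [[3, 0, 0], 0, 160],
  [[3, 0, -0.5], 0, 160],
])

```text
t: 14.47
position: [0.5157, -0.13, 0.1219]
eef_rot: [0.993, 0.117, -0.018, 0.007]
force: [-0.8, -1.4, 2.8]
gripper_width: 0.37
```

```bash
python3 -c "
from h import *
rep()"
```

```text
t14.47 loc [-52.4   0.6 121.9] F [-1.1 -1.2  2.8] T [-0.14  0.34 -0.03] toolx [ 0.999  0.013 -0.038] z [-0.034 -0.018 -0.999] w0.37
```

Request:
carry_out([
  [[1, 0, -1], 0, 160],
  [[1, 0, -3], 0, 160],
  [[1, 0, -6], 0, 160],
  [[1, 0, -10], 0, 160],
  [[1, 0, -15], 0, 160],
])

```text
t: 14.88
position: [0.517, -0.1292, 0.1369]
eef_rot: [0.993, 0.117, -0.018, 0.007]
force: [-0.2, 0.0, -0.5]
gripper_width: 0.374
```

Run:
```python
from h import *
rep()
```

```text
t14.88 loc [-50.9   1.  136.9] F [-0.1  0.  -0.5] T [-0.04  0.12 -0.03] toolx [ 0.999  0.013 -0.038] z [-0.035 -0.018 -0.999] w0.37
```

Request:
carry_out([
  [[-10, 0, -30], 0, 255],
  [[-25, 0, -65], 0, 255],
  [[-40, 0, -90], 0, 255],
  [[-50, 0, -90], 0, 255],
  [[-50, 0, -90], 0, 255],
])

```text
t: 15.3
position: [0.4708, -0.1396, 0.2307]
eef_rot: [0.993, 0.117, -0.017, 0.008]
force: [-0.8, -0.2, -1.3]
gripper_width: 0.038
```

Run:
```python
from h import *
rep()
im=get_image("side")[:,:,::-1].copy()
H,S,V=cv2.split(cv2.cvtColor(im,cv2.COLOR_BGR2HSV));
def bb(m,n):
    q=np.zeros_like(m,np.uint8);q[140:215,300:375]=m[140:215,300:375]
    for c in cv2.findContours(q,0,2)[0]:
        if cv2.contourArea(c)>3: print(n,np.r_[c[:,0].min(0),c[:,0].max(0)],c[:,0].mean(0))
bb(((H<6)|(H>174))&(S>130)&(V>60),"red");bb((abs(H.astype(int)-29)<6)&(S>120)&(V>50),"yel")
for a in(.95,1.2,1.35,1.5): print(a,proj("side",[W([28+r*np.cos(a)-4*np.sin(a),0,120+r*np.sin(a)+4*np.cos(a)]) for r in(44,94)]).round(1).tolist())
x,y,w,h=310,145,60,60;k=10;c=crop("side",(x,y,w,h),k,im)
t=.05
f=lambda a,b,y:W([-12+(a+12)*np.cos(t)-(b-12)*np.sin(t),y,12+(b-12)*np.cos(t)+(a+12)*np.sin(t)])
for yy in(-28,28):
    for a,col in((-32,(0,0,255)),(-41,(255,0,255))):
        u=proj("side",f(a,119,yy))[0];cv2.circle(c,tuple(int(v) for v in ((u+.5-[x,y])*k)),3,col,-1)
cv2.imwrite("pics/c8.png",c)
```

```text
t15.30 loc [-98.3   1.1 230.7] F [-0.8 -0.  -1.3] T [-0.03  0.16  0.03] toolx [ 0.999  0.012 -0.035] z [-0.032 -0.019 -0.999] w0.04
red [327 153 329 164] [328.11111111 158.77777778]
yel [353 175 359 183] [356.11764706 179.17647059]
0.95 [[325.1, 167.4], [316.1, 157.0]]
1.2 [[328.3, 166.7], [322.9, 155.1]]
1.35 [[330.3, 166.6], [327.3, 154.6]]
1.5 [[332.4, 166.7], [331.8, 154.7]]
```

View pics/c8.png

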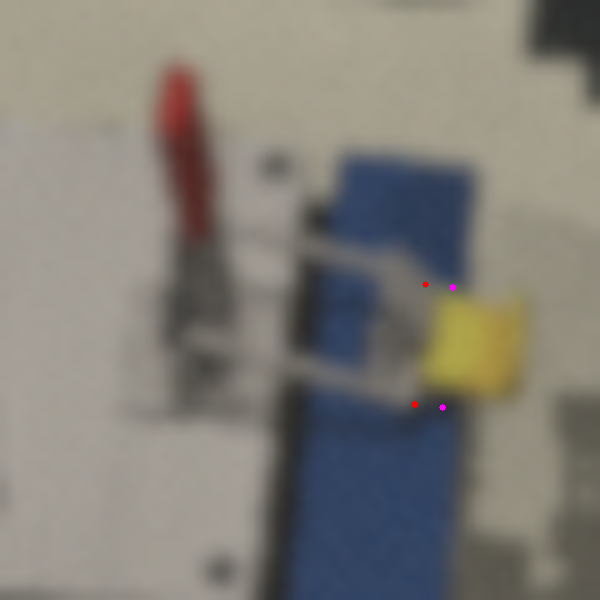

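Lever ≈1.37 and the bar lies at the seat (arm ends at crop (405,265)/(400,395), the seat marks), staying there by itself. Now I go to the red lever.

Request:
carry_out([
  [[30, 1, 5], 0, 255],
  [[65, 1, 20], 0, 255],
  [[95, 1, 35], 0, 255],
  [[100, 1, 35], 0, 255],
])

```text
t: 15.68
position: [0.5695, -0.1159, 0.185]
eef_rot: [0.993, 0.118, -0.02, 0.005]
force: [1.3, 0.1, -0.9]
gripper_width: 0.007
```

Run:
```python
from h import *
go([14,0,191])
```

```text
t15.68 loc [  3.2   2.4 185. ] F [ 1.3 -0.2 -0.9] T [-0.05  0.21  0.01] toolx [ 0.999  0.013 -0.042] z [-0.039 -0.016 -0.999] w0.01
to [14, 0, 191] -> tool mm [10.5  2.6 -6.4]
```

Request:
carry_out([
  [[6, 2.5, -6], 0, 255],
  [[12, 2.5, -7], 0, 255],
  [[15, 2.5, -7], 0, 255],
  [[18, 2.5, -7], 0, 255],
  [[21, 2.5, -7], 0, 255],
])

```text
t: 16.1
position: [0.5893, -0.1134, 0.1907]
eef_rot: [0.993, 0.117, -0.022, 0.005]
force: [-3.0, -1.0, -1.5]
gripper_width: 0.005
```

Run:
```python
from h import *
rep()
```

```text
t16.10 loc [ 23.1   0.5 190.7] F [-3.2 -0.3 -1.5] T [-0.04  0.78  0.03] toolx [ 0.999  0.013 -0.045] z [-0.043 -0.016 -0.999] w0.00
```

Request:
carry_out([
  [[4, 0, 0], 0, 255],
  [[8, 0, 0.5], 0, 255],
  [[12, 0, 1.5], 0, 255],
  [[16, 0, 3], 0, 255],
  [[20, 0, 4.5], 0, 255],
])

```text
t: 16.52
position: [0.6069, -0.1094, 0.1853]
eef_rot: [0.993, 0.117, -0.024, 0.005]
force: [-7.4, -2.6, 1.3]
gripper_width: 0.005
```

Run:
```python
from h import *
rep()
```

```text
t16.52 loc [ 41.1   0.6 185.3] F [-7.8 -0.9  1.3] T [-0.14  1.51 -0.07] toolx [ 0.999  0.013 -0.049] z [-0.047 -0.016 -0.999] w0.01
```

Request:
carry_out([
  [[4, 0, 1], 0, 255],
  [[8, 0, 3], 0, 255],
  [[11, 0, 5], 0, 255],
  [[14, 0, 7], 0, 255],
  [[17, 0, 9.5], 0, 255],
])

```text
t: 16.93
position: [0.6218, -0.106, 0.1758]
eef_rot: [0.993, 0.117, -0.025, 0.006]
force: [-7.1, -1.5, 3.6]
gripper_width: 0.001
```

Run:
```python
from h import *
rep()
```

```text
t16.93 loc [ 56.4   0.6 175.8] F [-7.3  0.1  3.6] T [-0.01  1.27 -0.02] toolx [ 0.999  0.013 -0.051] z [-0.049 -0.017 -0.999] w0.00
```

Request:
carry_out([
  [[3.5, 0, 2], 0, 255],
  [[7, 0, 5], 0, 255],
  [[10, 0, 8], 0, 255],
  [[13, 0, 11.5], 0, 255],
  [[15.5, 0, 15], 0, 255],
])

```text
t: 17.35
position: [0.6359, -0.1028, 0.1604]
eef_rot: [0.993, 0.117, -0.025, 0.006]
force: [-3.4, -0.9, 1.3]
gripper_width: 0.008
```

Run:
```python
from h import *
rep()
```

```text
t17.35 loc [ 70.9   0.6 160.4] F [-3.6 -0.1  1.3] T [-0.04  0.76  0.03] toolx [ 0.999  0.012 -0.052] z [-0.049 -0.017 -0.999] w0.01
```

Request:
carry_out([
  [[2.5, 0, 3], 0, 255],
  [[5, 0, 7], 0, 255],
  [[7, 0, 11], 0, 255],
  [[9, 0, 15], 0, 255],
  [[10, 0, 19], 0, 255],
])

```text
t: 17.77
position: [0.6457, -0.1006, 0.1406]
eef_rot: [0.993, 0.117, -0.024, 0.006]
force: [0.2, -0.3, -0.6]
gripper_width: 0.004
```

Run:
```python
from h import *
rep()
```

```text
t17.77 loc [ 80.9   0.6 140.6] F [ 0.1 -0.4 -0.6] T [-0.01  0.16  0.05] toolx [ 0.999  0.012 -0.05 ] z [-0.047 -0.017 -0.999] w0.00
```

Request:
carry_out([
  [[1, 0, 4], 0, 255],
  [[1, 0, 8], 0, 255],
  [[1, 0, 10], 0, 255],
  [[1, 0, 11.5], 0, 255],
  [[1, 0, 12.5], 0, 255],
])

```text
t: 18.18
position: [0.6462, -0.1004, 0.1296]
eef_rot: [0.993, 0.117, -0.024, 0.006]
force: [-3.6, 0.4, 10.8]
gripper_width: 0.007
```

Run:
```python
from h import *
rep()
```

```text
t18.18 loc [ 81.5   0.7 129.6] F [-3.4  1.2 10.8] T [0.28 0.52 0.03] toolx [ 0.999  0.012 -0.049] z [-0.046 -0.017 -0.999] w0.01
```

The grip face stops firmly at z = 129.6 (129 expected when flat). I'll retreat up and check with a picture.

Request:
carry_out([
  [[-1, 0, -10], 0, 255],
  [[-2, 0, -45], 0, 255],
  [[-20, 0, -85], 0, 255],
  [[-60, 0, -110], 0, 255],
  [[-100, 0, -110], 0, 255],
])

```text
t: 18.6
position: [0.5616, -0.1211, 0.2489]
eef_rot: [0.993, 0.118, -0.018, 0.008]
force: [0.6, -1.4, 0.2]
gripper_width: 0.002
```

Request:
carry_out([
  [[-40, 0, 0], 0, 255],
  [[-80, 0, 0], 0, 255],
  [[-110, 0, 0], 0, 255],
  [[-110, 0, 0], 0, 255],
  [[-110, 0, 0], 0, 255],
])

```text
t: 19.02
position: [0.454, -0.1471, 0.2544]
eef_rot: [0.993, 0.117, -0.017, 0.008]
force: [0.4, 0.2, -0.0]
gripper_width: 0.005
```

Run:
```python
from h import *
rep()
im=get_image("side")[:,:,::-1].copy()
x,y,w,h=295,145,75,70;k=8;c=crop("side",(x,y,w,h),k,im)
for P,col in (([-32,-28,121.5],(0,0,255)),([-32,28,121.5],(0,0,255)),([-51.5,-110,100],(0,255,0)),([-51.5,110,100],(0,255,0)),([122,0,129],(255,255,0))):
    u=proj("side",W(P))[0];cv2.circle(c,tuple(int(v) for v in ((u+.5-[x,y])*k)),3,col,-1)
cv2.imwrite("pics/c9.png",c)
```

```text
t19.02 loc [-116.3   -2.5  254.4] F [ 0.4  0.1 -0. ] T [-0.04  0.11 -0.03] toolx [ 0.999  0.012 -0.036] z [-0.032 -0.02  -0.999] w0.01
```

View pics/c9.png

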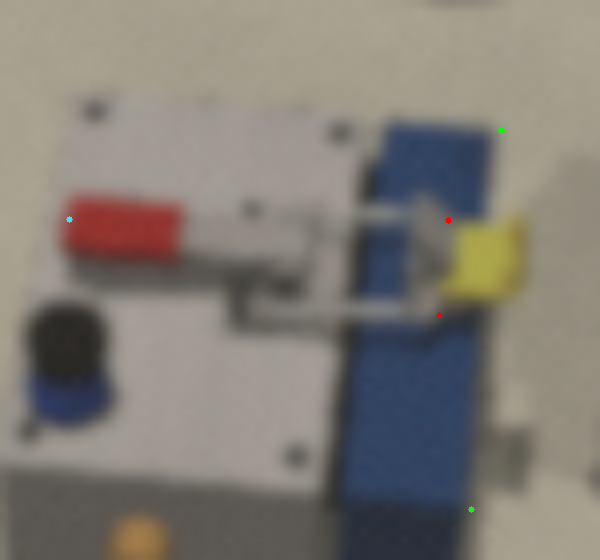

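The lever lies flat (its tip is at the predicted mark (69,219)) and the bar is in the keeper (marks (448,220), (439,315)). The front edge sits at its shut line (green marks), and the jar is in place. Handing in.

```bash
python3 -c "
from h import *
print(sign_off())"
```

```text
the job is handed in; nothing more can be done
None
```

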